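# Find the tired spring among the cup rests

### The arm

A 6-joint arm with a two-finger parallel gripper is mounted at the origin on the work surface. World frame = base frame: x ahead of the robot, y to its left, z up, the work surface at z = 0. Lengths are in m, angles in rad, forces in N, time in s.
With the tool pointing down it reaches from about 0.25 to 0.775 m from the base axis. Payload 4 kg.
Tool frame: the origin (TCP) lies at the very end of the fingers, on their centre line; the grasp point (between the pads) lies grip_depth behind it (grip_depth is the distance from the TCP to the grasp point, in m); z points along the fingers, x is the direction in which the jaws open and shut, and the axes are right-handed (so a half turn about z gives the same grasp; the last joint's range is limited). The gripper opens to 85 mm and grips with 20 to 120 N. Pads are 22 mm wide; open, the fingers measure 114 mm over their backs; the gripper's body (76 mm by 85 mm) begins 54 mm behind the grasp point. The pads swing forward as they close: fully open they stand 13 mm farther back than shut.
Start: joints at [-1.357, 0.087, 1.371, -0, 1.684, -0.103], TCP at [0.171, -0.523, 0.231] pointing down, gripper open.
Joint ranges: [-3.1, 3.1], [-0.76, 2.03], [0.27, 2.55], [-1.08, 4.22], [0.17, 2.65], [-2.57, 2.57]. Speed limits (rad/s): [2.79, 2.79, 3.14, 3.14, 3.14, 3.14].

### API

Orientations are given as [roll, pitch, yaw] about the fixed x, y, z axes, in that order (R = Rz(yaw) Ry(pitch) Rx(roll)).
In Python, from workcell import get_state, read_camera, camera_info, close_job, grip_depth gives the robot as it stands.
- The arm moves only by the tool move_arm, never from a script. Its argument "rows" is a list of rows, each an object with "offset": the shift along the tool's x, y, z in m, a list of three; "turn": the turn, a rotation vector about the tool's x, y, z in degrees, a list of three; "hand": the finger opening in m, from 0 to 0.0854. A call has 1 to 10 rows; each row shifts and turns the pose as measured when the row begins, along the tool's axes as they then stand; what a row does not reach is not made up. A row lasts 1/10 s, in which the tool goes at most 50 mm and 8.59 degrees, less where a joint would pass 70% of its speed; a pose out of reach is approached as far as the arm can. A call with a gripper value outside its range is refused whole. The fingers move at their own pace and stop on an object; "newtons" is the grip in N (left out, the last holds). Time passes only in rows, so rows that do not move let the fingers close. It gives the time, the measured TCP pose, the force and the opening at its end, in the units of the state.
- get_state(): the state, without advancing time (a new reading comes with each control period).
- read_camera(name): name is "scene" or "side" or "wrist"; returns the picture (480x640x3 uint8, red, green, blue); there is no depth.
- camera_info(name): a dict with "fx", "fy", "cx", "cy" (pixels), "rvec" (rotation vector, rad) and "tvec" (3), from world to camera coordinates, as OpenCV has them. Camera axes: x right, y down, z forward; pixel columns grow to the right and rows downward; lengths in m; the calibration is good to about 2 mm. A picture is of the moment at which its call begins: read the wrist's pose just before it. camera_info takes no time and is no camera call; for the wrist camera it gives the pose at the moment of the call.
- close_job(): hands the job in, once; it reports no verdict.
The state is a dict: "time_s": time; "joints": joint angles; "qd": joint speeds; "joint_efforts": joint torques, N m; "tcp_pos": TCP position; "eef_rot": TCP orientation; "wrist_force": force on the tool from outside, world axes, zero at the start; "moment": the same for the moment, N m; "gripper_width": finger opening in m.
Only numpy, scipy, OpenCV 4.12 (cv2) and the standard library are available. Lean on these libraries where they do the work, as an engineer would, in place of code of your own. Each camera call takes 0.05 s, during which the arm holds its last target. There are 200 camera calls.

### The job

One of the three sprung cup rests has a tired spring. With closed fingertips press each round pad about a centimetre down and let it up again, first the rest with the red tag, then green, then blue, to feel which is softest; then push that rest's coloured tag fully down, flush with its brass collar, to mark it for a new spring. Leave the other two tags up, do not pick up or shift the cups, the tile or the tea things on the turntable, and finish clear of everything.

Things in the scene. Friction and masses are not known exactly. Their poses are not given: they have to be found in the camera images.
- rest_red: sprung cup rest with the red tag, screwed to the table: a flat teak base 126 x 72 x 14 mm carrying a round sprung pad and a tag. Origin on the table straight below the pad's centre; +z up. Its square red tag lies 65 mm from the origin along the rest's own -x (the side nearer the robot); the rest may be turned up to 25 degrees.
- rest_red_pad (a point): centre of the red-tagged rest's pad top when up, 52 mm above the table (fixed, does not follow the pad): rubber disc, cork top, 60 mm across, 10 thick, on a coil spring, 16 mm travel. It resists more the farther it is pressed and springs back; 10 mm down takes about 3 to 12 N, the softest under half of the next. Pads look alike; any spring may be in any rest.
- tag_red_top (a point): centre of the top of the red tag of that rest: a 28 mm square red plastic key in a square brass collar (40 mm outside, its rim 30 mm above the table). Up, the tag's top is 44 mm above the table; fully down it is flush with the collar's rim.
- tag_red (a joint): travel of the red tag, m: 0 up, 0.014 fully down (flush). It rubs in its collar (about 4 N to move it) and stays where it is pushed.
- rest_green: sprung cup rest with the green tag, screwed to the table: a flat teak base 126 x 72 x 14 mm carrying a round sprung pad and a tag. Origin on the table straight below the pad's centre; +z up. Its square green tag lies 65 mm from the origin along the rest's own -x (the side nearer the robot); the rest may be turned up to 25 degrees.
- rest_green_pad (a point): centre of the green-tagged rest's pad top when up, 52 mm above the table (fixed, does not follow the pad): rubber disc, cork top, 60 mm across, 10 thick, on a coil spring, 16 mm travel. It resists more the farther it is pressed and springs back; 10 mm down takes about 3 to 12 N, the softest under half of the next. Pads look alike; any spring may be in any rest.
- tag_green_top (a point): centre of the top of the green tag of that rest: a 28 mm square green plastic key in a square brass collar (40 mm outside, its rim 30 mm above the table). Up, the tag's top is 44 mm above the table; fully down it is flush with the collar's rim.
- tag_green (a joint): travel of the green tag, m: 0 up, 0.014 fully down (flush). It rubs in its collar (about 4 N to move it) and stays where it is pushed.
- rest_blue: sprung cup rest with the blue tag, screwed to the table: a flat teak base 126 x 72 x 14 mm carrying a round sprung pad and a tag. Origin on the table straight below the pad's centre; +z up. Its square blue tag lies 65 mm from the origin along the rest's own -x (the side nearer the robot); the rest may be turned up to 25 degrees.
- rest_blue_pad (a point): centre of the blue-tagged rest's pad top when up, 52 mm above the table (fixed, does not follow the pad): rubber disc, cork top, 60 mm across, 10 thick, on a coil spring, 16 mm travel. It resists more the farther it is pressed and springs back; 10 mm down takes about 3 to 12 N, the softest under half of the next. Pads look alike; any spring may be in any rest.
- tag_blue_top (a point): centre of the top of the blue tag of that rest: a 28 mm square blue plastic key in a square brass collar (40 mm outside, its rim 30 mm above the table). Up, the tag's top is 44 mm above the table; fully down it is flush with the collar's rim.
- tag_blue (a joint): travel of the blue tag, m: 0 up, 0.014 fully down (flush). It rubs in its collar (about 4 N to move it) and stays where it is pushed.
- cup_a: white tea cup, 60 across, 45 high (mm); origin at the centre of its underside. Loose on the table; not part of the job.
- cup_b: blue tea cup, 60 across, 45 high (mm); origin at the centre of its underside. Loose on the table; not part of the job.
- tile: mahjong tile lying face up, 26 x 36 x 24 (mm); origin at the centre of its underside. Loose on the table; not part of the job.
Not all that is in view belongs to the job. What is shaped like the rest_blue but purple or turquoise is not meant.

How it is judged:
On the way, in this order (a step that is already met when the one before it is completed fails the run):
1. the pad of the red-tagged rest is pressed by the fingers (7 mm or more) (((horizontal distance between pad_1_top and rest_red below 0.03 m and value of joint pad_1 above 0.007 m and contact force between pad_1 and the fingers above 0.5 N) or (horizontal distance between pad_2_top and rest_red below 0.03 m and value of joint pad_2 above 0.007 m and contact force between pad_2 and the fingers above 0.5 N) or (horizontal distance between pad_3_top and rest_red below 0.03 m and value of joint pad_3 above 0.007 m and contact force between pad_3 and the fingers above 0.5 N))), for 0.05 s.
2. the pad of the green-tagged rest is pressed by the fingers (7 mm or more) (((horizontal distance between pad_1_top and rest_green below 0.03 m and value of joint pad_1 above 0.007 m and contact force between pad_1 and the fingers above 0.5 N) or (horizontal distance between pad_2_top and rest_green below 0.03 m and value of joint pad_2 above 0.007 m and contact force between pad_2 and the fingers above 0.5 N) or (horizontal distance between pad_3_top and rest_green below 0.03 m and value of joint pad_3 above 0.007 m and contact force between pad_3 and the fingers above 0.5 N))), for 0.05 s.
3. the pad of the blue-tagged rest is pressed by the fingers (7 mm or more) (((horizontal distance between pad_1_top and rest_blue below 0.03 m and value of joint pad_1 above 0.007 m and contact force between pad_1 and the fingers above 0.5 N) or (horizontal distance between pad_2_top and rest_blue below 0.03 m and value of joint pad_2 above 0.007 m and contact force between pad_2 and the fingers above 0.5 N) or (horizontal distance between pad_3_top and rest_blue below 0.03 m and value of joint pad_3 above 0.007 m and contact force between pad_3 and the fingers above 0.5 N))), for 0.05 s.
4. the tag of the rest with the softest pad is pushed down, the other tags up (((horizontal distance between pad_2_top and rest_red below 0.03 m and value of joint tag_red above 0.011 m and value of joint each of tag_green, tag_blue below 0.004 m) or (horizontal distance between pad_2_top and rest_green below 0.03 m and value of joint each of tag_red, tag_blue below 0.004 m and value of joint tag_green above 0.011 m) or (horizontal distance between pad_2_top and rest_blue below 0.03 m and value of joint each of tag_red, tag_green below 0.004 m and value of joint tag_blue above 0.011 m))), for 0.1 s.
At the end, for the whole second after the job is handed in: The tag of the rest with the softest pad is down (11 mm or more of its 14), the other two tags are up (moved less than 4 mm), all pads are up again, and the loose things are within 30 mm of where they stood (((horizontal distance between pad_2_top and rest_red below 0.03 m and value of joint tag_red above 0.011 m and value of joint each of tag_green, tag_blue below 0.004 m) or (horizontal distance between pad_2_top and rest_green below 0.03 m and value of joint each of tag_red, tag_blue below 0.004 m and value of joint tag_green above 0.011 m) or (horizontal distance between pad_2_top and rest_blue below 0.03 m and value of joint each of tag_red, tag_green below 0.004 m and value of joint tag_blue above 0.011 m)) and value of joint each of pad_1, pad_2, pad_3 below 0.003 m and distance of each of teapot, candy_box, scoop, tongs, cup_a, cup_b, tile from where it was at the start of the episode below 0.03 m); the robot touches nothing.
It fails at once if a tag of a rest whose pad is not the softest is pushed down (6 mm) ((horizontal distance between pad_2_top and rest_red above 0.05 m and value of joint tag_red above 0.006 m) or (horizontal distance between pad_2_top and rest_green above 0.05 m and value of joint tag_green above 0.006 m) or (horizontal distance between pad_2_top and rest_blue above 0.05 m and value of joint tag_blue above 0.006 m)).
It fails at once if a tea thing, cup or tile is lifted, knocked or shifted by 30 mm (distance of any of teapot, candy_box, scoop, tongs, cup_a, cup_b, tile from where it was at the start of the episode above 0.03 m).
It also fails if it takes over 48 s, if anything falls off the work surface, if the arm or the gripper's body presses on something with over 40 N, if the wrist force passes 120 N, or if a joint passes its speed limit or range.

## Working session

There is one attempt and no reset: what is moved stays moved. The work goes in short steps, Python scripts to look and compute and a tool call to move; the robot and the scene stay as the last step left them, time stands still between calls to the robot, and variables do not carry over. Pictures are saved under pics/ and viewed, about 8 in all and at most 12, crops included, and the job is handed in when it is done.

Besides the shell and the picture viewer there is one more tool, called after "Request:" as a command line: name --argument value ..., lists and objects as JSON in quotes. move_arm: Moves the arm, as the interface text tells. Its arguments: {"type":"object","properties":{"rows":{"type":"array","items":{"type":"object","properties":{"offset":{"type":"array","items":{"type":"number"}},"turn":{"type":"array","items":{"type":"number"}},"hand":{"type":"number"}}}},"newtons":{"type":"number"}},"required":["rows"]}

```bash
mkdir -p pics
python3 - <<'E'
from workcell import *
import cv2
print(get_state(), grip_depth)
for n in ["scene","side"]:
    im=read_camera(n); cv2.imwrite(f"pics/{n}0.png",im[:,:,::-1]); print(n,camera_info(n))
E
```

```text
{'time_s': 0.0, 'joints': array([-1.35710486e+00,  8.79792453e-02,  1.37231470e+00, -1.41746390e-06,
        1.68354667e+00, -1.03061847e-01]), 'qd': array([ 0.00141154, -0.00084217,  0.00070507,  0.00030689,  0.0009261 ,
       -0.00023128]), 'joint_efforts': array([ 1.56624592e-04, -3.51869595e+01, -3.13272679e+01, -1.45164236e-04,
        1.07577676e-02, -1.00198599e-05]), 'tcp_pos': array([ 0.17122437, -0.52214312,  0.23009518]), 'eef_rot': array([-3.14136279e+00,  2.23617546e-03, -1.25404292e+00]), 'wrist_force': array([-0.35020583,  0.07668643, -0.15452433]), 'moment': array([ 0.01001769, -0.02612841, -0.00308108]), 'gripper_width': 0.0857234727712273} 0.0187
scene {'fx': 478.42587647537647, 'fy': 478.42587647537647, 'cx': 316.79328377113467, 'cy': 231.62712633192794, 'rvec': array([ 1.76193043,  2.12029548, -0.55816686]), 'tvec': array([ 0.07939314, -0.37843026,  1.36657743])}
side {'fx': 580.103888779327, 'fy': 580.103888779327, 'cx': 331.6243182215598, 'cy': 242.57532453011444, 'rvec': array([ 0.07383636, -2.84029651,  1.26758983]), 'tvec': array([0.49177131, 0.05815882, 1.23310942])}
```

View pics/scene0.png

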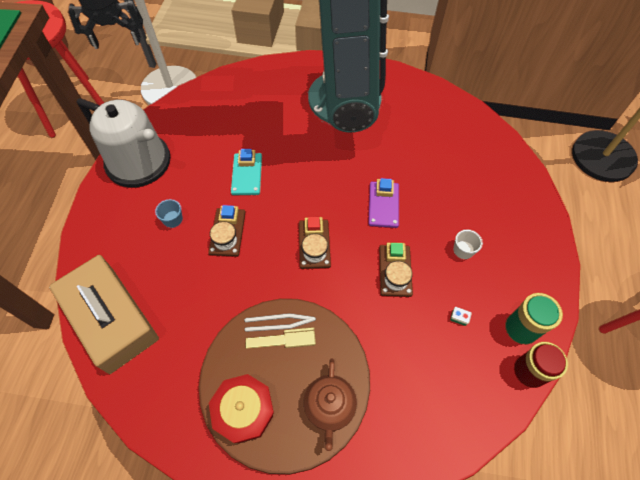

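View pics/side0.png

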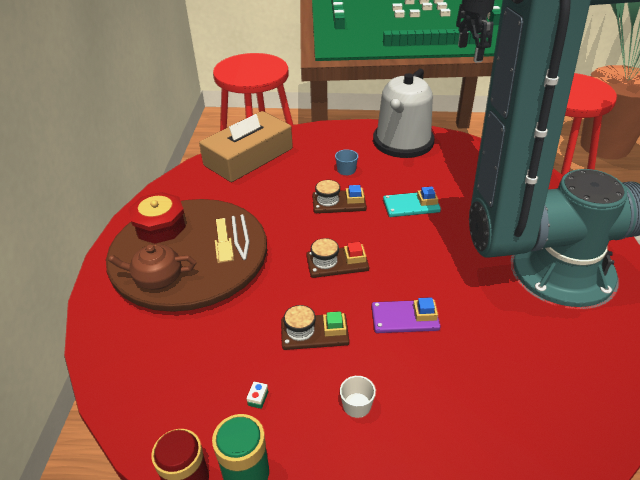

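Scene view, candidates for tags: red (314,224), green (397,250), blue on teak (228,212). The decoys, blue tags with no pads, are turquoise (247,156) and purple (386,186). Pads are at red (315,244), green (398,272) and blue (223,233). Next is one enlarged crop from each view to refine these.

```bash
python3 - <<'E'
import cv2,numpy as np
a=cv2.imread("pics/scene0.png")[195:305,200:430]
b=cv2.imread("pics/side0.png")[170:360,270:385]
cv2.imwrite("pics/c1.png",cv2.resize(a,None,fx=3.4,fy=3.4,interpolation=cv2.INTER_CUBIC))
cv2.imwrite("pics/c2.png",cv2.resize(b,None,fx=3.1,fy=3.1,interpolation=cv2.INTER_CUBIC))
E
cat > h.py <<'E'
import numpy as np,cv2
from workcell import *
def ray(n,uv,z,ci=None):
    c=ci or camera_info(n); R=cv2.Rodrigues(np.array(c["rvec"]))[0]; t=np.array(c["tvec"])
    d=R.T@np.array([(uv[0]-c["cx"])/c["fx"],(uv[1]-c["cy"])/c["fy"],1]); o=-R.T@t
    return (o+d*(z-o[2])/d[2])
E
```

```text
(no output)
```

View pics/c1.png

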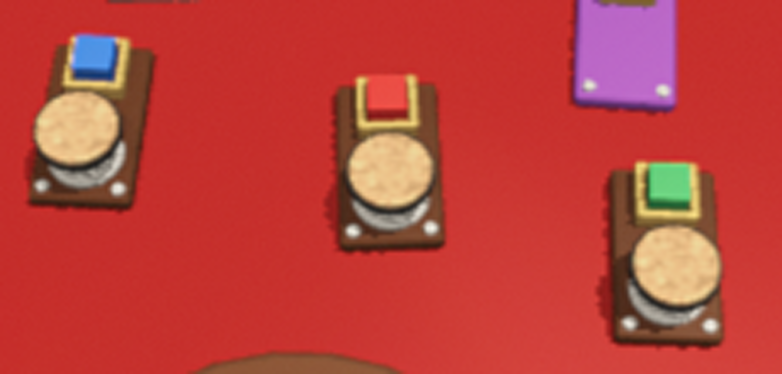

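View pics/c2.png

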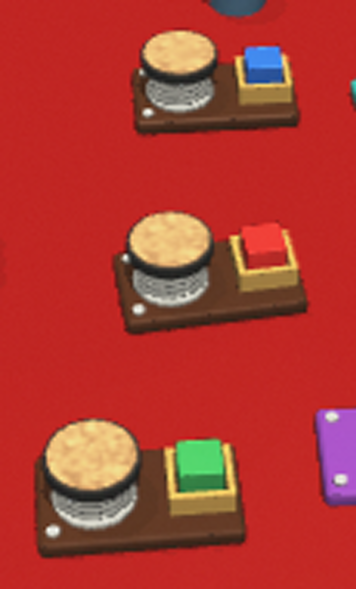

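In the crops, all three teak rests have a pad and tag: blue left, red middle, green right. The purple board has no pad. I read the pad and tag centres off both crops.

Run:
```python
from h import *
S={'red':((390,171),(386,92)),'green':((676,265),(670,182)),'blue':((77,129),(94,54))}
D={'red':((169,240),(263,238)),'green':((92,455),(199,454)),'blue':((178,53),(263,58))}
for k in S:
    P=[]
    for i,z in ((0,.052),(1,.044)):
        a=ray("scene",(S[k][i][0]/3.4+200,S[k][i][1]/3.4+195),z); b=ray("side",(D[k][i][0]/3.1+270,D[k][i][1]/3.1+170),z)
        print(k,i,a.round(4),b.round(4)); P.append((a+b)/2)
    d=P[0]-P[1]; print("  mean",P[0].round(4),P[1].round(4),"dist",np.hypot(*d[:2]).round(4),"yaw",np.degrees(np.arctan2(d[1],d[0])).round(1))
c=camera_info("wrist");R=cv2.Rodrigues(c["rvec"])[0];print(-R.T@c["tvec"],R[2])
s=get_state();from scipy.spatial.transform import Rotation as Q
print(Q.from_euler('xyz',s["eef_rot"]).as_matrix().round(3))
```

```text
red 0 [0.5069 0.0086 0.052 ] [0.5065 0.0096 0.052 ]
red 1 [ 0.4431 -0.0062  0.044 ] [ 0.4432 -0.0042  0.044 ]
  mean [0.5067 0.0091 0.052 ] [ 0.4432 -0.0052  0.044 ] dist 0.0651 yaw 12.7
green 0 [0.5402 0.2011 0.052 ] [0.5401 0.2018 0.052 ]
green 1 [0.4768 0.192  0.044 ] [0.4767 0.1911 0.044 ]
  mean [0.5402 0.2015 0.052 ] [0.4767 0.1915 0.044 ] dist 0.0642 yaw 8.9
blue 0 [ 0.5141 -0.2035  0.052 ] [ 0.5134 -0.2022  0.052 ]
blue 1 [ 0.4502 -0.2111  0.044 ] [ 0.4485 -0.2095  0.044 ]
  mean [ 0.5137 -0.2028  0.052 ] [ 0.4494 -0.2103  0.044 ] dist 0.0648 yaw 6.6
[ 0.25019335 -0.49719986  0.37284597] [-0.30657954 -0.100162   -0.94656038]
[[ 0.312 -0.95  -0.   ]
 [-0.95  -0.312  0.002]
 [-0.002 -0.    -1.   ]]
```

Both views agree within about 2 mm, and the pad–tag spacing (64–65 mm) and yaws are plausible. The kettle may be near the path, so I'll check its position and height and work out the moves.

```bash
cat >> h.py <<'E'
from scipy.spatial.transform import Rotation as Q
def to(p):
    s=get_state(); R=Q.from_euler('xyz',s["eef_rot"]).as_matrix(); d=R.T@(np.array(p)-s["tcp_pos"])
    print("tcp",s["tcp_pos"].round(4),"rot",np.degrees(s["eef_rot"]).round(1),"F",s["wrist_force"].round(2),"offset mm",(d*1000).round(1))
E
python3 - <<'E'
from h import *
print("kettle base",ray("scene",(137,163),.01),ray("side",(403,138),.01))
for z in (.15,.2,.25,.3): print(z,ray("scene",(111,107),z).round(3),ray("side",(409,76),z).round(3))
s=get_state();R=Q.from_euler('xyz',s["eef_rot"]).as_matrix()
print("dxy tool",(R.T@(np.array([.5067,.0091,.35])-s["tcp_pos"])).round(4))
E
```

```text
kettle base [ 0.33233341 -0.49314025  0.01      ] [ 0.3217067 -0.4963893  0.01     ]
0.15 [ 0.279 -0.532  0.15 ] [ 0.312 -0.587  0.15 ]
0.2 [ 0.321 -0.494  0.2  ] [ 0.321 -0.484  0.2  ]
0.25 [ 0.363 -0.457  0.25 ] [ 0.329 -0.38   0.25 ]
0.3 [ 0.406 -0.42   0.3  ] [ 0.338 -0.277  0.3  ]
dxy tool [-0.4005 -0.4843 -0.1188]
```

Kettle at (0.32,-0.49), top at about 0.20 m. So I rise first and close the fingers, then traverse high.

Request:
move_arm --rows '[{"offset":[0,0,-0.04],"turn":[0,0,0],"hand":0},{"offset":[0,0,-0.04],"turn":[0,0,0],"hand":0},{"offset":[0,0,-0.04],"turn":[0,0,0],"hand":0},{"offset":[-0.0286,-0.0346,0],"turn":[0,0,0],"hand":0},{"offset":[-0.0286,-0.0346,0],"turn":[0,0,0],"hand":0},{"offset":[-0.0286,-0.0346,0],"turn":[0,0,0],"hand":0},{"offset":[-0.0286,-0.0346,0],"turn":[0,0,0],"hand":0},{"offset":[-0.0286,-0.0346,0],"turn":[0,0,0],"hand":0},{"offset":[-0.0286,-0.0346,0],"turn":[0,0,0],"hand":0},{"offset":[-0.0286,-0.0346,0],"turn":[0,0,0],"hand":0}]' --newtons 60

```text
time_s: 1.1
tcp_pos: [0.3418, -0.2509, 0.3478]
eef_rot: [-3.14, 0.022, -1.267]
wrist_force: [0.5, -1.1, 0.1]
gripper_width: -0.0002
```

```bash
python3 -c "
from h import *
to([.5067,.0091,.08])"
```

```text
tcp [ 0.3418 -0.2509  0.3478] rot [-179.9    1.2  -72.6] F [ 0.55 -1.13  0.11] offset mm [-192.9 -234.7  272.4]
```

Request:
move_arm --rows '[{"offset":[-0.03,-0.036,0.01],"turn":[0,0,0],"hand":0},{"offset":[-0.03,-0.036,0.01],"turn":[0,0,0],"hand":0},{"offset":[-0.03,-0.036,0.01],"turn":[0,0,0],"hand":0},{"offset":[-0.03,-0.036,0.02],"turn":[0,0,0],"hand":0},{"offset":[-0.03,-0.036,0.02],"turn":[0,0,0],"hand":0},{"offset":[-0.03,-0.036,0.02],"turn":[0,0,0],"hand":0},{"offset":[-0.01,-0.012,0.03],"turn":[0,0,0],"hand":0},{"offset":[0,0,0.03],"turn":[0,0,0],"hand":0},{"offset":[0,0,0.02],"turn":[0,0,0],"hand":0},{"offset":[0,0,0],"turn":[0,0,0],"hand":0}]'

```text
time_s: 2.1
tcp_pos: [0.5019, 0.0135, 0.1752]
eef_rot: [3.139, 0.022, -1.256]
wrist_force: [0.1, -0.2, -0.4]
gripper_width: 0.0002
```

```bash
python3 -c "
from h import *
to([.5067,.0091,.08])"
```

```text
tcp [0.5019 0.0135 0.1752] rot [179.9   1.3 -71.9] F [ 0.05 -0.17 -0.37] offset mm [ 7.8 -3.4 95.1]
```

Request:
move_arm --rows '[{"offset":[0.006,-0.003,0.03],"turn":[0,1.2,0],"hand":0},{"offset":[0.002,0,0.03],"turn":[0,0,0],"hand":0},{"offset":[0,0,0.03],"turn":[0,0,0],"hand":0},{"offset":[0,0,0.005],"turn":[0,0,0],"hand":0},{"offset":[0,0,0],"turn":[0,0,0],"hand":0}]'

```text
time_s: 2.6
tcp_pos: [0.51, 0.0062, 0.0829]
eef_rot: [-3.137, -0.003, -1.257]
wrist_force: [0.2, -0.1, 0.3]
gripper_width: -0.0001
```

```bash
python3 -c "
from h import *
to([.5067,.0091,.042])"
```

```text
tcp [0.51   0.0062 0.0829] rot [-179.7   -0.2  -72. ] F [ 0.23 -0.13  0.27] offset mm [-3.9  2.5 40.9]
```

Descending onto the red pad to z = 0.042 (10 mm pressed).

Request:
move_arm --rows '[{"offset":[-0.003,0.002,0.015],"turn":[0,0,0],"hand":0},{"offset":[0,0,0.013],"turn":[0,0,0],"hand":0},{"offset":[0,0,0.006],"turn":[0,0,0],"hand":0},{"offset":[0,0,0.004],"turn":[0,0,0],"hand":0},{"offset":[0,0,0.002],"turn":[0,0,0],"hand":0},{"offset":[0,0,0.001],"turn":[0,0,0],"hand":0},{"offset":[0,0,0],"turn":[0,0,0],"hand":0},{"offset":[0,0,0],"turn":[0,0,0],"hand":0}]'

```text
time_s: 3.4
tcp_pos: [0.5136, 0.0072, 0.0516]
eef_rot: [-3.124, -0.009, -1.258]
wrist_force: [-2.8, 0.5, 3.2]
gripper_width: -0.0002
```

```bash
python3 -c "
from h import *
to([.5067,.0091,.042])"
```

```text
tcp [0.5136 0.0072 0.0516] rot [-179.    -0.5  -72.1] F [-2.79  0.51  3.2 ] offset mm [-4.   6.2  9.4]
```

Request:
move_arm --rows '[{"offset":[-0.003,0.004,0.004],"turn":[0,0,0],"hand":0},{"offset":[0,0.002,0.005],"turn":[-0.5,0,0],"hand":0},{"offset":[0,0,0.005],"turn":[0,0,0],"hand":0}]'

```text
time_s: 3.7
tcp_pos: [0.5115, 0.0083, 0.0418]
eef_rot: [-3.121, -0.013, -1.258]
wrist_force: [-6.3, -1.1, 11.4]
gripper_width: -0.0001
```

```bash
python3 -c "
from h import *
to([.5067,.0091,.042])
s=get_state();print(s['moment'])
im=read_camera('side');cv2.imwrite('pics/p1.png',cv2.resize(im[190:290,270:400,::-1],None,fx=4,fy=4,interpolation=cv2.INTER_CUBIC));to([.5067,.0091,.042])"
```

```text
tcp [0.5115 0.0083 0.0418] rot [-178.8   -0.7  -72.1] F [-6.32 -1.06 11.35] offset mm [-2.3  4.3 -0.3]
[-0.14815207  1.14608492 -0.02116498]
tcp [0.5114 0.0082 0.0414] rot [-178.8   -0.7  -72.1] F [-3.96 -0.11 12.92] offset mm [-2.3  4.2 -0.8]
```

View pics/p1.png

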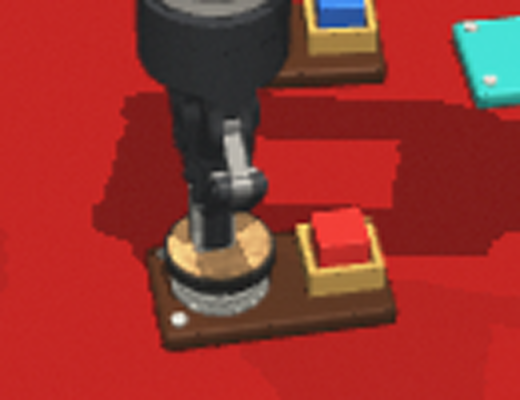

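The side crop shows the fingertips on the red pad, pressed, with the tag still up. That is about 12.9 N at 10.6 mm, so it's stiff. Next, lift and go to green.

Request:
move_arm --rows '[{"offset":[0,0,-0.02],"turn":[-0.6,-0.4,0],"hand":0},{"offset":[0,0,-0.04],"turn":[-0.6,-0.3,0],"hand":0},{"offset":[-0.02,-0.01,-0.01],"turn":[0,0,0],"hand":0},{"offset":[-0.04,-0.02,0],"turn":[0,0,0],"hand":0},{"offset":[-0.04,-0.02,0],"turn":[0,0,0],"hand":0},{"offset":[-0.04,-0.02,0],"turn":[0,0,0],"hand":0},{"offset":[-0.03,-0.015,0],"turn":[0,0,0],"hand":0},{"offset":[0,0,0],"turn":[0,0,0],"hand":0}]'

```text
time_s: 4.55
tcp_pos: [0.5411, 0.2023, 0.1107]
eef_rot: [-3.137, -0.001, -1.263]
wrist_force: [0.0, -0.8, 0.9]
gripper_width: -0.0002
```

```bash
python3 -c "
from h import *
to([.5402,.2015,.042])"
```

```text
tcp [0.5411 0.2023 0.1107] rot [-179.7   -0.   -72.4] F [ 0.   -0.79  0.87] offset mm [ 0.5  1.5 68.7]
```

Request:
move_arm --rows '[{"offset":[0,0.001,0.025],"turn":[0,0,0],"hand":0},{"offset":[0,0.001,0.018],"turn":[0,0,0],"hand":0},{"offset":[0,0.001,0.008],"turn":[0,0,0],"hand":0},{"offset":[0,0.001,0.006],"turn":[0,0,0],"hand":0},{"offset":[0,0.001,0.004],"turn":[0,0,0],"hand":0},{"offset":[0,0,0],"turn":[0,0,0],"hand":0}]'

```text
time_s: 5.15
tcp_pos: [0.5371, 0.2005, 0.0476]
eef_rot: [-3.133, -0.001, -1.262]
wrist_force: [-3.3, 0.3, 4.1]
gripper_width: -0.0001
```

```bash
python3 -c "
from h import *
to([.5402,.2015,.042])"
```

```text
tcp [0.5371 0.2005 0.0476] rot [-1.795e+02 -1.000e-01 -7.230e+01] F [-3.35  0.3   4.05] offset mm [-0.  -3.2  5.6]
```

Request:
move_arm --rows '[{"offset":[0,-0.001,0.004],"turn":[0,0,0],"hand":0},{"offset":[0,0,0.003],"turn":[0,0,0],"hand":0},{"offset":[0,0,0.002],"turn":[0,0,0],"hand":0}]'

```text
time_s: 5.45
tcp_pos: [0.5383, 0.2007, 0.0422]
eef_rot: [-3.132, -0.001, -1.263]
wrist_force: [-4.1, 0.1, 7.6]
gripper_width: -0.0001
```

Request:
move_arm --rows '[{"offset":[0,0,0.0005],"turn":[0,0,0],"hand":0}]'

```text
time_s: 5.55
tcp_pos: [0.5383, 0.2007, 0.0427]
eef_rot: [-3.132, -0.001, -1.263]
wrist_force: [-3.1, 0.5, 6.5]
gripper_width: -0.0004
```

Green: about 7 N at 9.5 mm. Next, blue.

Request:
move_arm --rows '[{"offset":[0,0,-0.02],"turn":[-0.3,0,0],"hand":0},{"offset":[0,0,-0.04],"turn":[0,0,0],"hand":0},{"offset":[0.02,0.008,-0.01],"turn":[0,0,0],"hand":0},{"offset":[0.045,0.0175,0],"turn":[0,0,0],"hand":0},{"offset":[0.045,0.0175,0],"turn":[0,0,0],"hand":0},{"offset":[0.045,0.0175,0],"turn":[0,0,0],"hand":0},{"offset":[0.045,0.0175,0],"turn":[0,0,0],"hand":0},{"offset":[0.045,0.0175,0],"turn":[0,0,0],"hand":0},{"offset":[0.045,0.0175,0],"turn":[0,0,0],"hand":0},{"offset":[0.045,0.0175,0],"turn":[0,0,0],"hand":0}]'

```text
time_s: 6.55
tcp_pos: [0.5191, -0.1667, 0.1165]
eef_rot: [-3.128, -0.01, -1.251]
wrist_force: [0.9, 0.3, 0.5]
gripper_width: -0.0001
```

```bash
python3 -c "
from h import *
to([.5137,-.2028,.042])"
```

```text
tcp [ 0.5191 -0.1667  0.1165] rot [-179.2   -0.6  -71.7] F [0.88 0.26 0.46] offset mm [31.8 17.5 74.6]
```

Request:
move_arm --rows '[{"offset":[0.022,0.012,0],"turn":[-0.7,-0.6,0],"hand":0},{"offset":[0.004,0.003,0],"turn":[0,0,0],"hand":0},{"offset":[0,0,0],"turn":[0,0,0],"hand":0}]'

```text
time_s: 6.85
tcp_pos: [0.5113, -0.2046, 0.1158]
eef_rot: [3.141, -0.002, -1.261]
wrist_force: [-0.5, 0.9, -0.2]
gripper_width: -0.0002
```

```bash
python3 -c "
from h import *
to([.5137,-.2028,.042])"
```

```text
tcp [ 0.5113 -0.2046  0.1158] rot [ 1.80e+02 -1.00e-01 -7.23e+01] F [-0.55  0.86 -0.23] offset mm [-1.2 -2.9 73.8]
```

Request:
move_arm --rows '[{"offset":[-0.001,-0.003,0.025],"turn":[0,0,0],"hand":0},{"offset":[0,0.001,0.022],"turn":[0,0,0],"hand":0},{"offset":[0,0.001,0.01],"turn":[0,0,0],"hand":0},{"offset":[0,0.001,0.007],"turn":[0,0,0],"hand":0},{"offset":[0,0.001,0.006],"turn":[0,0,0],"hand":0},{"offset":[0,0,0.002],"turn":[0,0,0],"hand":0}]'

```text
time_s: 7.45
tcp_pos: [0.5132, -0.1995, 0.0442]
eef_rot: [-3.136, -0.007, -1.254]
wrist_force: [-1.7, -1.2, 1.8]
gripper_width: -0.0006
```

Request:
move_arm --rows '[{"offset":[0,0,0.002],"turn":[0,0,0],"hand":0}]'

```text
time_s: 7.55
tcp_pos: [0.5133, -0.1995, 0.043]
eef_rot: [-3.136, -0.007, -1.254]
wrist_force: [-2.1, 0.0, 3.2]
gripper_width: 0.0001
```

Request:
move_arm --rows '[{"offset":[0,0,0.002],"turn":[0,0,0],"hand":0}]'

```text
time_s: 7.65
tcp_pos: [0.5133, -0.1995, 0.0417]
eef_rot: [-3.136, -0.008, -1.254]
wrist_force: [-2.5, -0.8, 2.2]
gripper_width: -0.0001
```

Request:
move_arm --rows '[{"offset":[0,0,0.001],"turn":[0,0,0],"hand":0}]'

```text
time_s: 7.75
tcp_pos: [0.5133, -0.1995, 0.0412]
eef_rot: [-3.136, -0.008, -1.254]
wrist_force: [-1.7, 0.1, 3.2]
gripper_width: -0.0003
```

```bash
python3 -c "
from h import *
to([.4494,-.2103,.042])
im=read_camera('side');cv2.imwrite('pics/p2.png',cv2.resize(im[130:230,270:400,::-1],None,fx=4,fy=4,interpolation=cv2.INTER_CUBIC));to([.4494,-.2103,.042])"
```

```text
tcp [ 0.5133 -0.1995  0.0412] rot [-179.7   -0.4  -71.8] F [-1.71  0.1   3.23] offset mm [-9.6 64.1 -1.3]
tcp [ 0.5133 -0.1995  0.0411] rot [-179.7   -0.4  -71.8] F [-1.85  0.89  3.05] offset mm [-9.6 64.1 -1.3]
```

View pics/p2.png

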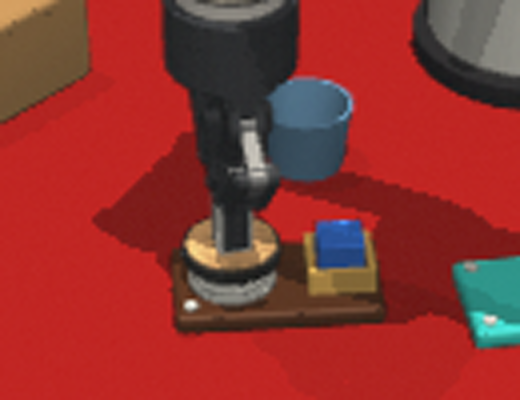

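The pad is visibly pressed and the tag is up. Blue takes about 2.8 N at 10.8 mm, against 7 N for green and 12.9 N for red, so blue is softest. I lift and move over the blue tag.

Request:
move_arm --rows '[{"offset":[0,0,-0.02],"turn":[-0.3,-0.4,0],"hand":0},{"offset":[0,0,-0.02],"turn":[0,0,0],"hand":0},{"offset":[-0.005,0.03,0],"turn":[0,0,0],"hand":0},{"offset":[-0.004,0.03,0],"turn":[0,0,0],"hand":0},{"offset":[0,0.002,0],"turn":[0,0,0],"hand":0},{"offset":[0,0,0],"turn":[0,0,0],"hand":0}]'

```text
time_s: 8.4
tcp_pos: [0.4531, -0.2108, 0.0823]
eef_rot: [-3.134, -0.004, -1.254]
wrist_force: [1.0, -0.6, 0.9]
gripper_width: 0.0002
```

```bash
python3 -c "
from h import *
to([.4494,-.2103,.029])"
```

```text
tcp [ 0.4531 -0.2108  0.0823] rot [-179.6   -0.2  -71.8] F [ 1.02 -0.56  0.95] offset mm [-1.8  3.8 53.3]
```

Request:
move_arm --rows '[{"offset":[-0.002,0.004,0.015],"turn":[0,0,0],"hand":0},{"offset":[0,0.001,0.014],"turn":[0,0,0],"hand":0},{"offset":[0,0.001,0.007],"turn":[0,0,0],"hand":0},{"offset":[0,0.001,0.007],"turn":[0,0,0],"hand":0},{"offset":[0,0,0.006],"turn":[0,0,0],"hand":0}]'

```text
time_s: 8.9
tcp_pos: [0.4514, -0.2118, 0.0338]
eef_rot: [-3.128, -0.008, -1.253]
wrist_force: [-2.7, 0.2, 3.7]
gripper_width: -0.0
```

```bash
python3 -c "
from h import *
to([.4494,-.2103,.029])"
```

```text
tcp [ 0.4514 -0.2118  0.0338] rot [-179.2   -0.4  -71.8] F [-2.69  0.19  3.72] offset mm [-2.1  1.5  4.8]
```

Request:
move_arm --rows '[{"offset":[0,0.001,0.004],"turn":[0,0,0],"hand":0},{"offset":[0,0,0.004],"turn":[0,0,0],"hand":0},{"offset":[0,0,0.003],"turn":[0,0,0],"hand":0},{"offset":[0,0,0.002],"turn":[0,0,0],"hand":0}]'

```text
time_s: 9.3
tcp_pos: [0.4516, -0.2119, 0.03]
eef_rot: [-3.128, -0.007, -1.251]
wrist_force: [-3.9, 1.9, 7.2]
gripper_width: -0.0002
```

One firmer push to confirm it bottoms out.

Request:
move_arm --rows '[{"offset":[0,0,0.005],"turn":[0,0,0],"hand":0},{"offset":[0,0,0.005],"turn":[0,0,0],"hand":0}]'

```text
time_s: 9.5
tcp_pos: [0.4517, -0.212, 0.0298]
eef_rot: [-3.13, -0.007, -1.25]
wrist_force: [-13.9, 7.5, 29.8]
gripper_width: 0.0001
```

Request:
move_arm --rows '[{"offset":[0,0,-0.02],"turn":[-0.5,-0.4,0],"hand":0},{"offset":[0,0,-0.04],"turn":[0,0,0],"hand":0},{"offset":[0,0,-0.04],"turn":[0,0,0],"hand":0},{"offset":[0,0,-0.04],"turn":[0,0,0],"hand":0},{"offset":[-0.03,0.03,-0.03],"turn":[0,0,0],"hand":0},{"offset":[-0.03,0.03,-0.02],"turn":[0,0,0],"hand":0},{"offset":[-0.03,0.03,0],"turn":[0,0,0],"hand":0},{"offset":[0,0,0],"turn":[0,0,0],"hand":0},{"offset":[0,0,0],"turn":[0,0,0],"hand":0}]'

```text
time_s: 10.4
tcp_pos: [0.3382, -0.1558, 0.2269]
eef_rot: [-3.133, -0.008, -1.25]
wrist_force: [0.3, -1.0, -0.3]
gripper_width: 0.0001
```

```bash
python3 -c "
from h import *
to([.4494,-.2103,.029])
a=read_camera('side')[:,:,::-1];b=read_camera('scene')[:,:,::-1];cv2.imwrite('pics/s1.png',b)
cv2.imwrite('pics/p3.png',cv2.resize(a[140:440,230:470],None,fx=2,fy=2,interpolation=cv2.INTER_CUBIC))"
```

```text
tcp [ 0.3382 -0.1558  0.2269] rot [-179.5   -0.4  -71.6] F [ 0.28 -0.95 -0.33] offset mm [ 85.3 -86.6 199.3]
```

View pics/p3.png

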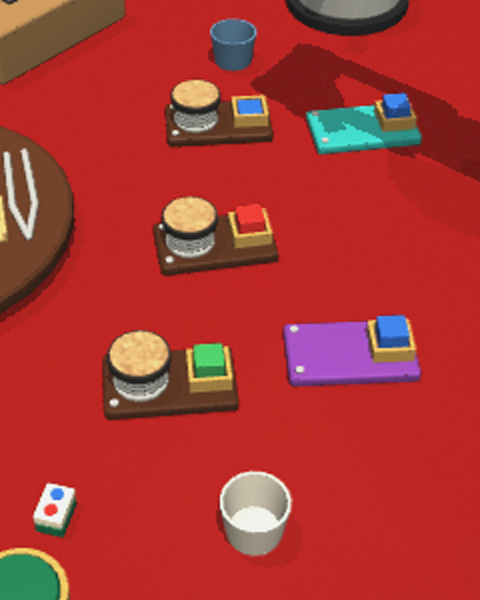

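View pics/s1.png

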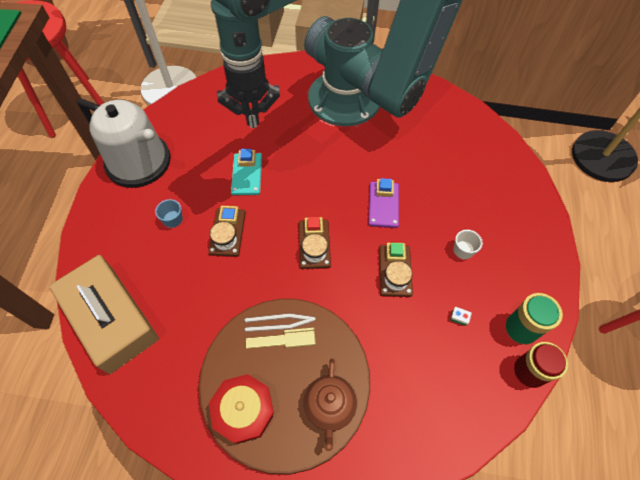

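Blue tag (side crop 250,107) is flush with its collar, and the red and green tags and all three pads are up. In the scene view, the cups (169,213 and 467,244), tile (461,316) and tea things are where they started, and the arm is clear. Handing in.

```bash
python3 -c "
from workcell import *
print(close_job())"
```

```text
the job is handed in; nothing more can be done
None
```

I pressed the pads in the order red, green, blue, found the blue-tagged rest softest, and pushed its tag down flush with the collar. I handed the job in at about 10.5 s; it reports no verdict.

| Pad | Force | Pressed about |
|---|---|---|
| Red | 12.9 N | 10.6 mm |
| Green | 7 N | 9.5 mm |
| Blue | 2–3 N | 10.8 mm |

- **Blue tag:** it bottomed out at z = 0.030 m with 30 N on it, and the last pictures show it flush.
- **Everything else:** in those pictures the red and green tags and all three pads are up. The cups, tile and tea things look unmoved.
- **Arm:** it finished clear of everything, with close to no wrist force (about 1 N).
- **Disagreements:** there was some sideways force while pressing (up to about 14 N in the last push) and a few mm of drift on the pads. The blue force reading was noisy by about 1 N, but the ranking was clear.

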